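# Set the screw of a block-resist dye press

## Task

Two small screw presses on the dye-room table each hold a pair of wooden resist blocks. On the press with the round blocks, turn the T-handle clockwise (seen from above) until the screw bottoms, then back it off an eighth of a turn (45 degrees) so that the wet wood has room to swell, and let go. Leave the screw of the press with the square blocks as it is.

Things in the scene. Friction and masses are not known exactly. Their poses are not given: they have to be found in the camera images.
- round_press: The press to adjust, fixed: plywood base 120 x 160 x 18 mm (x, y, z), two steel posts, an aluminium beam 28 mm wide along its y axis (top at 130 mm, nuts and brass collar to 138), and under the beam two round wooden blocks, 104 mm across, seen on both sides of it from above. Origin: centre of the base's underside, z up; turned about the vertical by up to 30 degrees.
- round_screw (a joint): Angle (rad) by which that press's screw is backed off from its bottom: 0 = bottomed, a hard stop; grows counter-clockwise from above, to 2.6. Starts at 1.06 to 1.4, so one grasp does it all. At 0 the handle bar lies square across the beam, along the press's x axis; at q it is turned q from that. Turns with 0.1 N m, stays where it is left, keeps its height.
- round_screw_grip (a point): Centre of that screw's T-handle, on the screw's vertical axis, 165 mm above the table. The handle is a dark steel bar 75 mm long, 14 mm wide and 30 mm tall (150 to 180 mm above the table) on a 12 mm spindle; grip it across its width, fingers down. The point turns with the screw: its x axis runs along the bar, z up.
- square_screw_end (a point): One end of the other press's T-handle, to be left alone: 37.5 mm from its screw's axis, 165 mm above the table. That press is the same but holds two square wooden blocks 92 mm wide. One press stands left and one right of the robot's centre line, either way round.

How it is judged:
By the outcome, as a careful person would: the job done as asked, in the order asked, and still so for the second after the job is handed in, with the robot touching nothing.
It also fails if it takes over 35 s, if anything falls off the work surface, if the arm or the gripper's body presses on something with over 40 N, if the wrist force passes 120 N, or if a joint passes its speed limit or range.

## Robot

A 6-joint arm with a two-finger parallel gripper is mounted at the origin on the work surface. World frame = base frame: x ahead of the robot, y to its left, z up, the work surface at z = 0. Lengths are in m, angles in rad, forces in N, time in s.
With the tool pointing down it reaches from about 0.3 to 0.85 m from the base axis. Payload 4.2 kg.
Tool frame: the origin (TCP) lies on the centre line of the jaws, within the pads' length; the fingertips stand 11 mm ahead of it and the grasp point (between the pads) lies 8 mm behind it; z points along the fingers, y is the direction in which the jaws open and shut (so a half turn about z gives the same grasp; the last joint's range is limited). The gripper opens to 91 mm and grips with 3 to 60 N. Pads are 32 mm wide; open, the fingers measure 118 mm over their backs; the gripper's body (76 mm by 178 mm) begins 60 mm behind the grasp point.
Start: joints at [-1.315, 0.32, 1.565, -0, 1.257, -0.02], TCP at [0.157, -0.553, 0.225] pointing down, gripper open.
Joint ranges: [-3.11, 3.11], [-0.84, 2.01], [0.21, 2.61], [-1.34, 4.49], [0.05, 2.63], [-2.56, 2.56]. Speed limits (rad/s): [2.57, 2.57, 3.14, 3.14, 3.14, 3.14].

## Interface

Orientations are given as a unit quaternion [w, x, y, z].
In Python, from bench import ctrl gives the robot as it stands.
- The arm moves only by the tool servo_tool, never from a script. Its argument "moves" is text: rows parted by semicolons, each of 7 numbers parted by spaces: the shift along the tool's x, y, z in mm, then the turn, a rotation vector about the tool's x, y, z in degrees, then the finger opening in mm, from 0 to 91.2. A call has 1 to 5 rows; each row is the pose to reach, as a shift and turn from the pose measured when the call began, along the tool's axes at that moment; what a row does not reach only later rows make up. A row lasts 1/12 s, in which the tool goes at most 41.7 mm and 7.16 degrees, less where a joint would pass 70% of its speed; a pose out of reach is approached as far as the arm can. A call with a gripper value outside its range is refused whole. The fingers move at their own pace and stop on an object; "squeeze" is the grip in N (left out, the last holds). Time passes only in rows, so rows that repeat a pose let the fingers close. It gives the time, the measured TCP pose, the force and the opening at its end, in the units of the state.
- ctrl.state(): the state, without advancing time (a new reading comes with each control period).
- ctrl.read_camera(name): name is "scene" or "top" or "wrist"; returns a dict with "frame" (384x512x3 uint8, blue, green, red), "intrinsics" (3x3 intrinsics, pixels), "cam_to_world" (4x4, takes a point from camera to world coordinates); the wrist camera has in their place "tool_from_camera" (4x4, takes a point from camera to tool coordinates, whose origin is the TCP and whose axes are the flange's). Camera axes: x right, y up, looking along -z (the intrinsics and any distortion apply to the point x, -y, -z); pixel columns grow to the right and rows downward; lengths in m; the calibration is good to about 2 mm. A picture is of the moment at which its call begins: read the wrist's pose just before it. There is no depth.
- ctrl.hand_in(): hands the job in, once; it reports no verdict.
The state is a dict: "time": time; "joints": joint angles; "joint_vel": joint speeds; "joint_efforts": joint torques, N m; "tool_pos": TCP position; "tool_rot": TCP orientation; "contact_force": force on the tool from outside, world axes, zero at the start; "wrist_torque": the same for the moment, N m; "width": opening from 0.0 (shut) to 1.0 (fully open).
Only numpy, scipy, OpenCV 4.12 (cv2) and the standard library are available. Lean on these libraries where they do the work, as an engineer would, in place of code of your own. Each camera call takes 0.05 s, during which the arm holds its last target.

## Working session

There is one attempt and no reset: what is moved stays moved. The work goes in short steps, Python scripts to look and compute and a tool call to move; the robot and the scene stay as the last step left them, time stands still between calls to the robot, and variables do not carry over. Pictures are saved under pics/ and viewed, and the job is handed in when it is done.

Besides the shell and the picture viewer there is one more tool, called after "Call:" as a command line: name --argument value ..., lists and objects as JSON in quotes. servo_tool: Moves the arm, as the interface text tells. Its arguments: {"type":"object","properties":{"moves":{"type":"string"},"squeeze":{"type":"number"}},"required":["moves"]}

```bash
mkdir -p pics; ls
python3 - <<'E'
from bench import ctrl
import cv2,numpy as np
s=ctrl.state();print(s)
for n in("scene","top"):
    r=ctrl.read_camera(n);cv2.imwrite(f"pics/{n}0.png",r["frame"]);print(n,r["intrinsics"],r["cam_to_world"],[k for k in r])
    np.savez(f"{n}0.npz",f=r["frame"],K=r["intrinsics"],T=r["cam_to_world"])
E
```

```text
pics
{'time': 0.0, 'joints': array([-1.31497805e+00,  3.20270290e-01,  1.56567414e+00,  8.06805215e-07,
        1.25736561e+00, -1.99986926e-02]), 'joint_vel': array([-0.00024449, -0.00078956, -0.00032238, -0.00084328,  0.00196837,
       -0.00131172]), 'joint_efforts': array([-2.27105964e-03, -4.12461734e+01, -2.31975228e+01,  7.23268348e-02,
        4.58121684e-02, -1.53361298e-04]), 'tool_pos': array([ 0.15647224, -0.55280362,  0.22413456]), 'tool_rot': array([-8.52777517e-04,  9.90505338e-01,  1.37471587e-01, -1.00633079e-04]), 'contact_force': array([ 0.81645467, -0.00685726,  0.43632198]), 'wrist_torque': array([-0.03790007, -0.01215525,  0.00336208]), 'width': 1.0043448602191538}
scene [[429.49617899   0.         257.5352896 ]
 [  0.         429.49617899 196.14556311]
 [  0.           0.           1.        ]] [[-0.43828115 -0.49751306  0.74859227  1.21572175]
 [ 0.89883024 -0.23914307  0.3673075   0.30589028]
 [-0.00371963  0.83384132  0.55199168  0.59077477]
 [ 0.          0.          0.          1.        ]] ['frame', 'intrinsics', 'cam_to_world']
top [[400.21358737   0.         255.33431372]
 [  0.         400.21358737 187.570144  ]
 [  0.           0.           1.        ]] [[ 0.00368023  0.98468381 -0.17431078  0.41530246]
 [-0.99890152 -0.00452294 -0.04664    -0.01997757]
 [-0.04671405  0.17429095  0.98358551  0.90063347]
 [ 0.          0.          0.          1.        ]] ['frame', 'intrinsics', 'cam_to_world']
```

View pics/top0.png

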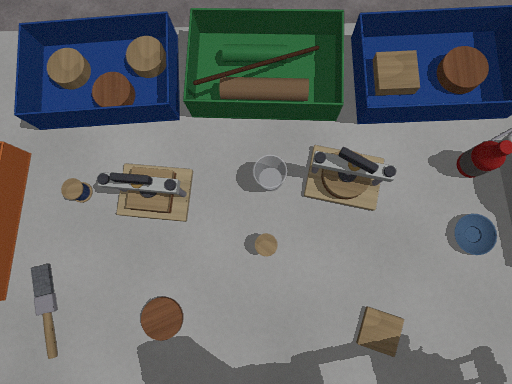

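View pics/scene0.png

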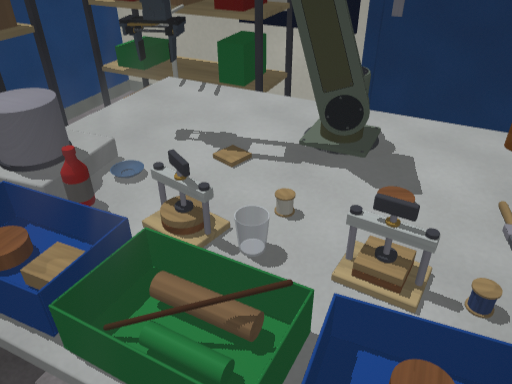

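The top view shows the round-block press on the right, with its handle near (358,160). The square press is on the left, with its handle near (130,180). I'll zoom in on both.

Run:
```python
import cv2,numpy as np
f=np.load("top0.npz")["f"]; c=f[135:220,295:405]; cv2.imwrite("pics/topz.png",cv2.resize(c,None,fx=7,fy=7,interpolation=cv2.INTER_CUBIC))
f=np.load("scene0.npz")["f"]; c=f[140:250,135:240]; cv2.imwrite("pics/scz.png",cv2.resize(c,None,fx=5,fy=5,interpolation=cv2.INTER_CUBIC))
```

```text
(no output)
```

View pics/topz.png

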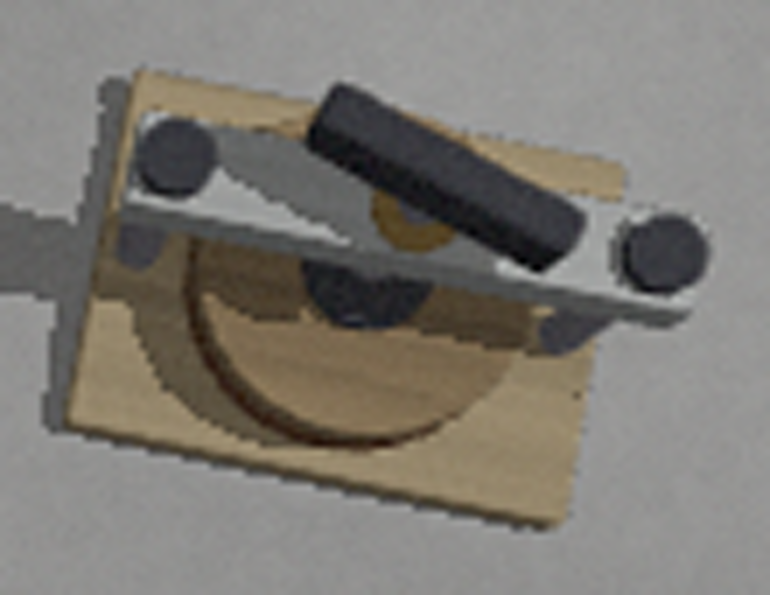

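View pics/scz.png

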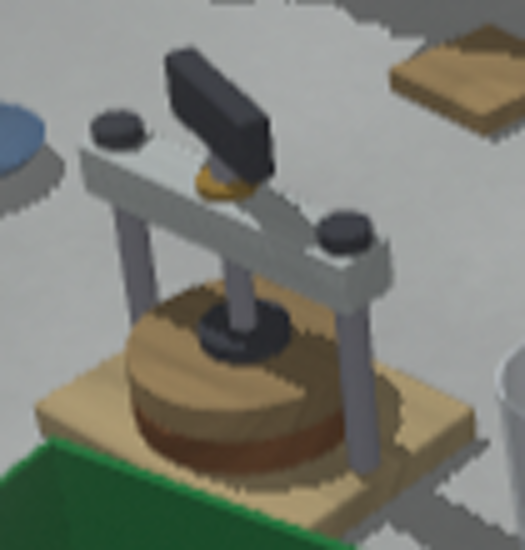

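```bash
cat > h.py <<'E'
import numpy as np
def ray(n,u,v,z):
    d=np.load(n);K=d["K"];T=d["T"]
    r=T[:3,:3]@np.array([(u-K[0,2])/K[0,0],-(v-K[1,2])/K[1,1],-1]);o=T[:3,3]
    return o+r*(z-o[2])/r[2]
def proj(n,P):
    d=np.load(n);K=d["K"];T=d["T"];q=T[:3,:3].T@(np.asarray(P)-T[:3,3])
    return np.array([K[0,2]+K[0,0]*q[0]/-q[2],K[1,2]+K[1,1]*-q[1]/-q[2]])
E
python3 - <<'E'
from h import *
def t(u,v,z): return ray("top0.npz",(u+.5)/7-.5+295,(v+.5)/7-.5+135,z)
def s(u,v,z): return ray("scene0.npz",(u+.5)/5-.5+135,(v+.5)/5-.5+140,z)
g=lambda a:np.degrees(np.arctan2(a[1],a[0]))
L=t(175,157,.138);R=t(665,253,.138);print("nuts",L,R,(L+R)/2,np.linalg.norm(R-L),"yaxis",g(L-R))
B=[t(*c,.018) for c in((135,70),(625,165),(560,525),(68,430))]
print("base",np.mean(B,0),g(B[0]-B[1]),g(B[3]-B[2]),g(B[0]-B[3])+90,g(B[1]-B[2])+90,np.linalg.norm(B[0]-B[1]),np.linalg.norm(B[1]-B[2]))
a,b=t(340,83,.18),t(585,215,.18);print("handle far edge",a,b,g(a-b),np.linalg.norm(a-b))
a,b=t(308,150,.15),t(540,272,.15);print("handle low edge",a,b,g(a-b),np.linalg.norm(a-b))
L=s(345,232,.138);R=s(120,130,.138);print("scene nuts",(L+R)/2,g(L-R),np.linalg.norm(L-R))
# model overlay
E
```

```text
nuts [ 0.61038604 -0.10892266  0.138     ] [ 0.58215636 -0.24186465  0.138     ] [ 0.5962712  -0.17539365  0.138     ] 0.13590617620074963 yaxis 78.01155317213275
base [ 0.59532112 -0.17580519  0.018     ] 77.99434352793598 78.6604514054451 78.64646239817051 77.32105144869682 0.15846708165905568 0.11856129333938845
handle far edge [ 0.61935843 -0.14771481  0.18      ] [ 0.58322058 -0.2096731   0.18      ] 59.74665711412915 0.07172707582303986
handle low edge [ 0.60898635 -0.14371246  0.15      ] [ 0.57449771 -0.20478967  0.15      ] 60.54776568559521 0.07014193789151496
scene nuts [ 0.6011003  -0.17311734  0.138     ] 77.78647289268788 0.13381535023466234
```

Estimates so far:
- **Press:** yaw is about -12°, and the screw axis is at about (0.597, -0.1755).
- **Bar:** it lies at about 60°, so q is about 72°.

Next I'll approach from above.

```bash
cat >> h.py <<'E'
from scipy.spatial.transform import Rotation as Ro
def plan(s,p,yang):
    """p world target TCP, yang world angle of tool y (deg), tool down"""
    w,x,y,z=s["tool_rot"];R=Ro.from_quat([x,y,z,w])
    a=np.radians(yang);Y=np.array([np.cos(a),np.sin(a),0]);Z=np.array([0,0,-1.]);X=np.cross(Y,Z)
    G=Ro.from_matrix(np.array([X,Y,Z]).T)
    M=R.as_matrix()
    print("shift mm",np.round(R.inv().apply(np.array(p)-s["tool_pos"])*1e3,1),"turn deg",np.round((R.inv()*G).as_rotvec(degrees=True),2),"now yang",np.degrees(np.arctan2(M[1,1],M[0,1])))
E
python3 - <<'E'
from h import *
from bench import ctrl
plan(ctrl.state(),[.597,-.1755,.235],-30)
E
```

```text
shift mm [ 526.6 -243.2  -10.4] turn deg [-9.00e-02 -4.00e-02 -4.42e+01] now yang -74.20003251198217
```

Call:
servo_tool --moves "527 -243 -10 0 0 -44; 527 -243 -10 0 0 -44; 527 -243 -10 0 0 -44; 527 -243 -10 0 0 -44; 527 -243 -10 0 0 -44" --squeeze 30

```text
schema error: expected 7 numbers
```

I left out the opening value.

Call:
servo_tool --moves "527 -243 -10 0 0 -44 91; 527 -243 -10 0 0 -44 91; 527 -243 -10 0 0 -44 91; 527 -243 -10 0 0 -44 91; 527 -243 -10 0 0 -44 91" --squeeze 30

```text
time: 0.52
tool_pos: [0.3157, -0.4162, 0.2281]
tool_rot: [-0.001, 0.899, 0.438, 0.0]
contact_force: [0.6, -0.0, 0.4]
width: 0.995
```

Run:
```python
from h import *
from bench import ctrl
s=ctrl.state();print(s["time"],s["tool_pos"]);plan(s,[.597,-.1755,.235],-30)
```

```text
0.5167 [ 0.31565082 -0.41615063  0.22813338]
shift mm [363.   73.1  -6.6] turn deg [-0.09 -0.07 -8.07] now yang -38.07483772125367
```

Call:
servo_tool --moves "363 73 -7 0 0 -8 91; 363 73 -7 0 0 -8 91; 363 73 -7 0 0 -8 91; 363 73 -7 0 0 -8 91; 363 73 -7 0 0 -8 91"

```text
time: 0.93
tool_pos: [0.4738, -0.2803, 0.2321]
tool_rot: [-0.001, 0.866, 0.499, 0.0]
contact_force: [0.5, -1.7, 0.5]
width: 0.996
```

Run:
```python
from h import *
from bench import ctrl
s=ctrl.state();print(s["time"],s["tool_pos"]);plan(s,[.597,-.1755,.235],-30)
```

```text
0.9333 [ 0.47384747 -0.28027538  0.23210972]
shift mm [152.4  54.1  -2.8] turn deg [-0.12 -0.07 -0.07] now yang -30.07024952376873
```

Call:
servo_tool --moves "152 54 -3 0 0 0 91; 152 54 -3 0 0 0 91; 152 54 -3 0 0 0 91; 152 54 -3 0 0 0 91; 152 54 -3 0 0 0 91"

```text
time: 1.35
tool_pos: [0.6013, -0.1709, 0.2341]
tool_rot: [-0.002, 0.865, 0.502, 0.002]
contact_force: [-1.0, -0.9, 0.6]
width: 0.998
```

Run:
```python
from h import *
from bench import ctrl
import cv2
s=ctrl.state();print(s["time"],s["tool_pos"],s["tool_rot"],s["wrist_torque"]);plan(s,[.597,-.1755,.157],-30)
r=ctrl.read_camera("wrist");print(r["intrinsics"],r["tool_from_camera"])
w,x,y,z=s["tool_rot"];M=np.eye(4);M[:3,:3]=Ro.from_quat([x,y,z,w]).as_matrix();M[:3,3]=s["tool_pos"]
np.savez("wr0.npz",f=r["frame"],K=r["intrinsics"],T=M@r["tool_from_camera"])
cv2.imwrite("pics/wr0.png",r["frame"])
```

```text
1.35 [ 0.601292   -0.1708707   0.23407392] [-0.00179902  0.86494235  0.50186514  0.00169604] [ 0.01519651 -0.05830655  0.02784135]
shift mm [-6.5 -1.3 77. ] turn deg [-0.08 -0.27  0.25] now yang -29.75265779130309
[[337.8528977    0.         256.20442568]
 [  0.         337.8528977  185.48819222]
 [  0.           0.           1.        ]] [[-1.06363677e-03  9.58183352e-01  2.86152988e-01  8.10833039e-02]
 [ 9.99997766e-01  4.96502156e-04  2.05447547e-03 -4.30235980e-04]
 [ 1.82648862e-03  2.86154534e-01 -9.58181740e-01 -1.60395706e-01]
 [ 0.00000000e+00  0.00000000e+00  0.00000000e+00  1.00000000e+00]]
```

View pics/wr0.png

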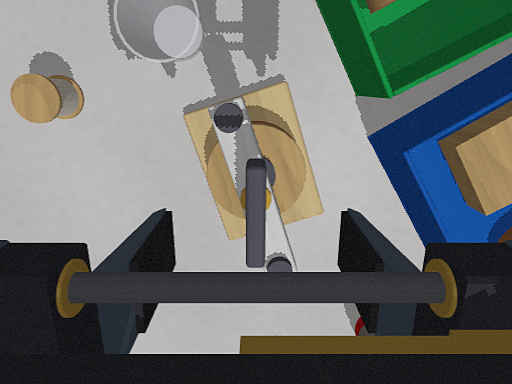

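The wrist view shows the handle bar vertical in the image, from about (256,158) to (255,266), centred between the jaws. I'll measure it.

Run:
```python
from h import *
import cv2
f=np.load("wr0.npz")["f"]; cv2.imwrite("pics/wr0z.png",cv2.resize(f[90:290,180:340],None,fx=3,fy=3,interpolation=cv2.INTER_CUBIC))
```

```text
(no output)
```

View pics/wr0z.png

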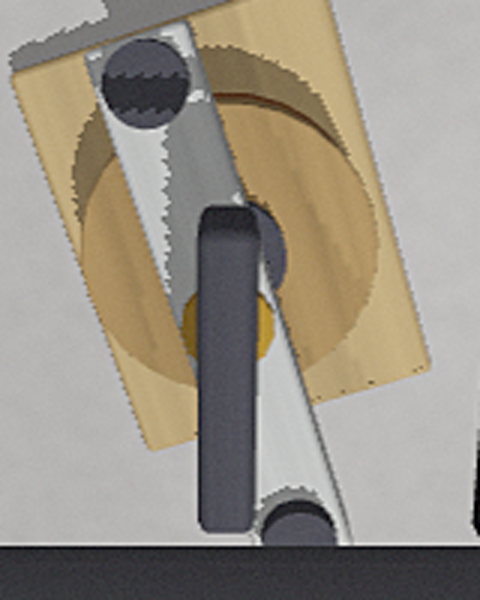

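Run:
```python
from h import *
def t(u,v,z): return ray("wr0.npz",(u+.5)/3-.5+180,(v+.5)/3-.5+90,z)
g=lambda a:np.degrees(np.arctan2(a[1],a[0]))
a,b=t(229,237,.18),t(226,531,.18);print((a+b)/2,np.linalg.norm(a-b),g(a-b))
a,b=t(199,384,.18),t(255,384,.18);print((a+b)/2,np.linalg.norm(a-b))
a,b=t(145,84,.138),t(300,540,.138);print((a+b)/2,np.linalg.norm(a-b),g(a-b))
B=[t(12,75,.018),t(150,450,.018),t(430,370,.018)];print(g(B[0]-B[1]),g(B[2]-B[1]),t(228,330,.138))
```

```text
[ 0.59644079 -0.17635828  0.18      ] 0.07178206844308312 59.607967121748274
[ 0.59713682 -0.17494574  0.18      ] 0.012727624466340633
[ 0.59682811 -0.17534243  0.138     ] 0.13429934950364128 78.0343535843092
77.65097031251854 -12.49654987775047 [ 0.59650662 -0.17609989  0.138     ]
```

The measurements agree: axis at (0.5967, -0.1755), bar at 59.7°, press yaw at -12.0°. I'll descend and grip.

Call:
servo_tool --moves "-6 -1 20 0 0 0 91; -6 -1 45 0 0 0 91; -6 -1 70 0 0 0 91; -6 -1 77 0 0 0 91; -6 -1 77 0 0 0 91"

```text
time: 1.82
tool_pos: [0.5924, -0.1779, 0.1547]
tool_rot: [-0.004, 0.865, 0.501, -0.002]
contact_force: [0.3, -0.0, 0.0]
width: 0.993
```

Run:
```python
from h import *
from bench import ctrl
s=ctrl.state();print(s["time"],s["tool_pos"]);plan(s,[.5967,-.1755,.157],-30)
```

```text
1.8167 [ 0.59240362 -0.1779346   0.15465117]
shift mm [ 4.3  2.5 -2.4] turn deg [-0.51  0.    0.14] now yang -29.857376321796654
```

Call:
servo_tool --moves "4 2.5 -2.4 0 0 0 91; 4 2.5 -2.4 0 0 0 91; 4 2.5 -2.4 0 0 0 91; 4 2.5 -2.4 0 0 0 91"

```text
time: 2.15
tool_pos: [0.5973, -0.176, 0.1584]
tool_rot: [-0.003, 0.865, 0.501, -0.001]
contact_force: [0.3, 0.5, -0.1]
width: 1.0
```

Run:
```python
from h import *
from bench import ctrl
s=ctrl.state();print(s["time"],s["tool_pos"]);plan(s,[.5967,-.1755,.157],-30)
```

```text
2.15 [ 0.59729298 -0.17602858  0.15844988]
shift mm [ 0.2 -0.8  1.5] turn deg [-0.36 -0.02  0.14] now yang -29.85810133516377
```

Well placed. Closing with the bar at 14 mm.

Call:
servo_tool --moves "0 -0.8 1.5 0 0 0 40; 0 -0.8 1.5 0 0 0 10; 0 -0.8 1.5 0 0 0 5; 0 -0.8 1.5 0 0 0 5; 0 -0.8 1.5 0 0 0 5" --squeeze 30

```text
time: 2.57
tool_pos: [0.5966, -0.1756, 0.157]
tool_rot: [-0.003, 0.865, 0.501, -0.001]
contact_force: [-0.2, -0.4, 0.4]
width: 0.662
```

Call:
servo_tool --moves "0 0 0 0 0 0 5; 0 0 0 0 0 0 5; 0 0 0 0 0 0 5; 0 0 0 0 0 0 5; 0 0 0 0 0 0 5"

```text
time: 2.98
tool_pos: [0.5966, -0.1756, 0.157]
tool_rot: [-0.003, 0.865, 0.501, -0.001]
contact_force: [-0.8, -0.3, -0.3]
width: 0.298
```

Run:
```python
from h import *
from bench import ctrl
s=ctrl.state();print(s["time"],s["tool_pos"],s["width"]*91.2,s["contact_force"],s["wrist_torque"]);plan(s,[.5967,-.1755,.157],-30)
```

```text
2.9833 [ 0.59657959 -0.1755952   0.15696911] 27.148973156701736 [-0.80515306 -0.31927123 -0.3051099 ] [-0.07436369 -0.07371004 -0.0282201 ]
shift mm [ 0.1  0.1 -0. ] turn deg [-0.36 -0.02  0.15] now yang -29.85266372303791
```

Call:
servo_tool --moves "0 0 0 0 0 0 5; 0 0 0 0 0 0 5; 0 0 0 0 0 0 5; 0 0 0 0 0 0 5; 0 0 0 0 0 0 5"

```text
time: 3.4
tool_pos: [0.5974, -0.1761, 0.157]
tool_rot: [-0.002, 0.865, 0.501, -0.001]
contact_force: [4.7, -1.8, -2.6]
width: 0.152
```

Run:
```python
from h import *
from bench import ctrl
s=ctrl.state();print(s["time"],s["tool_pos"],s["width"]*91.2,s["contact_force"],s["wrist_torque"]);plan(s,[.5967,-.1755,.157],-30)
```

```text
3.4 [ 0.59742695 -0.17608287  0.15700959] 13.856334753038537 [ 4.69220208 -1.79107904 -2.62776728] [-0.54276437 -0.85642987  0.04719422]
shift mm [ 0.1 -0.9  0. ] turn deg [-0.24 -0.03  0.14] now yang -29.855095708764328
```

Gripped at 13.9 mm. Turning clockwise, which is +z of the tool.

Call:
servo_tool --moves "0 0 0 0 0 6 5; 0 0 0 0 0 12 5; 0 0 0 0 0 18 5; 0 0 0 0 0 24 5; 0 0 0 0 0 30 5"

```text
time: 3.82
tool_pos: [0.5976, -0.1763, 0.157]
tool_rot: [-0.001, 0.966, 0.258, -0.001]
contact_force: [2.0, -1.8, -1.5]
width: 0.155
```

Run:
```python
from h import *
from bench import ctrl
s=ctrl.state();print(s["time"],s["tool_pos"],s["width"]*91.2,s["contact_force"],s["wrist_torque"]);plan(s,[.5972,-.1760,.157],-30-60)
```

```text
3.8167 [ 0.59760104 -0.17627046  0.15698609] 14.174189260233137 [ 2.03060666 -1.77815042 -1.47266777] [-0.44299163 -0.61219875  0.08215378]
shift mm [-0.2 -0.4 -0. ] turn deg [-0.16  0.13 29.87] now yang -60.12694242988622
```

Turned 30°, with the forces low. Continuing.

Call:
servo_tool --moves "0 0 0 0 0 6 5; 0 0 0 0 0 12 5; 0 0 0 0 0 18 5; 0 0 0 0 0 24 5; 0 0 0 0 0 30 5"

```text
time: 4.23
tool_pos: [0.5977, -0.1765, 0.157]
tool_rot: [-0.001, 1.0, -0.004, -0.001]
contact_force: [1.8, -2.5, -1.3]
width: 0.153
```

Call:
servo_tool --moves "0 0 0 0 0 3 5; 0 0 0 0 0 6 5; 0 0 0 0 0 8 5; 0 0 0 0 0 9 5"

```text
time: 4.57
tool_pos: [0.5977, -0.1766, 0.157]
tool_rot: [-0.001, 0.997, -0.083, -0.001]
contact_force: [1.0, -1.3, -1.8]
width: 0.151
```

Run:
```python
from h import *
from bench import ctrl
s=ctrl.state();print(s["time"],s["tool_pos"],s["width"]*91.2,s["contact_force"],s["wrist_torque"]);plan(s,[.5972,-.1760,.157],-30-72)
```

```text
4.5667 [ 0.59768178 -0.17662215  0.15699474] 13.732256345386334 [ 0.97351399 -1.34708103 -1.7969843 ] [-0.19568341 -0.59490617  0.04967728]
shift mm [-0.6 -0.5 -0. ] turn deg [-0.05  0.16  2.53] now yang -99.46962215593148
```

Call:
servo_tool --moves "0 0 0 0 0 1 5; 0 0 0 0 0 1.5 5; 0 0 0 0 0 1.5 5"

```text
time: 4.82
tool_pos: [0.5977, -0.1766, 0.157]
tool_rot: [-0.001, 0.995, -0.096, -0.001]
contact_force: [1.2, -1.7, -1.9]
width: 0.151
```

```bash
cat > st.py <<'E'
from h import *
from bench import ctrl
s=ctrl.state();print(s["time"],s["tool_pos"],s["width"]*91.2,s["contact_force"],s["wrist_torque"]);plan(s,[.5972,-.1760,.157],-30-72)
E
python3 st.py
```

```text
4.8167 [ 0.59767015 -0.17662952  0.15697914] 13.774633281931255 [ 1.21942064 -1.70326918 -1.89515382] [-0.20999895 -0.534927   -0.12328715]
shift mm [-0.6 -0.5 -0. ] turn deg [-0.06  0.16  1.01] now yang -100.98598652825292
```

Call:
servo_tool --moves "0 0 0 0 0 1 5; 0 0 0 0 0 1.5 5; 0 0 0 0 0 1.5 5"

```text
time: 5.07
tool_pos: [0.5976, -0.1766, 0.157]
tool_rot: [-0.0, 0.994, -0.108, -0.001]
contact_force: [0.7, -1.9, -0.8]
width: 0.152
```

```bash
python3 st.py
```

```text
5.0667 [ 0.59763825 -0.17664948  0.1569744 ] 13.882500376426453 [ 0.72725286 -1.87391289 -0.78604886] [-0.18121457 -0.53866396  0.62862116]
shift mm [-0.6 -0.5 -0. ] turn deg [-0.03  0.17 -0.42] now yang -102.41717256708178
```

Call:
servo_tool --moves "0 0 0 0 0 1 5; 0 0 0 0 0 1.5 5; 0 0 0 0 0 1.5 5"

```text
time: 5.32
tool_pos: [0.5976, -0.1767, 0.157]
tool_rot: [-0.0, 0.993, -0.121, -0.002]
contact_force: [0.1, -1.2, -1.2]
width: 0.157
```

```bash
python3 st.py
```

```text
5.3167 [ 0.59761313 -0.17665082  0.1569901 ] 14.31436146592554 [ 0.14771165 -1.19809929 -1.20026583] [-0.16884364 -0.43546883  1.1001618 ]
shift mm [-0.6 -0.5 -0. ] turn deg [-0.    0.18 -1.86] now yang -103.85843768439321
```

The wrist torque went from about 0.05 to 0.63 and then 1.10 N m at a tool angle of -101° to -104°. That matches the expected q=0 angle of -102°, so the screw is bottomed. Now I'll back off to a tool angle of about -57°.

Call:
servo_tool --moves "0 0 0 0 0 -5 5; 0 0 0 0 0 -11 5; 0 0 0 0 0 -17 5; 0 0 0 0 0 -23 5; 0 0 0 0 0 -29 5"

```text
time: 5.73
tool_pos: [0.5976, -0.1764, 0.157]
tool_rot: [-0.001, 0.991, 0.133, -0.001]
contact_force: [1.3, 0.2, -1.7]
width: 0.148
```

```bash
sed -i 's/-30-72/-57/' st.py; python3 st.py
```

```text
5.7333 [ 0.59761452 -0.17643871  0.1569882 ] 13.490143019805812 [ 1.29692739  0.23539434 -1.6577293 ] [-0.15827838 -0.52812311 -0.10214928]
shift mm [-0.3 -0.5 -0. ] turn deg [ -0.16   0.11 -17.73] now yang -74.73486304313218
```

Call:
servo_tool --moves "0 0 0 0 0 -6 5; 0 0 0 0 0 -12 5; 0 0 0 0 0 -16 5; 0 0 0 0 0 -17.7 5; 0 0 0 0 0 -17.7 5"

```text
time: 6.15
tool_pos: [0.5976, -0.1763, 0.157]
tool_rot: [-0.002, 0.959, 0.283, -0.001]
contact_force: [0.9, 0.2, -0.9]
width: 0.152
```

```bash
python3 st.py
```

```text
6.15 [ 0.59758134 -0.17628833  0.15698193] 13.845982305179348 [ 0.86367425  0.2320803  -0.92188699] [-0.26935319 -0.41410729  0.02479651]
shift mm [-0.2 -0.4 -0. ] turn deg [-0.2   0.06 -0.12] now yang -57.1220087105347
```

Releasing, then lifting straight up.

Call:
servo_tool --moves "0 0 0 0 0 0 30; 0 0 0 0 0 0 60; 0 0 0 0 0 0 60; 0 0 0 0 0 0 60; 0 0 0 0 0 0 60"

```text
time: 6.57
tool_pos: [0.5974, -0.1762, 0.157]
tool_rot: [-0.002, 0.959, 0.283, -0.001]
contact_force: [-1.2, -0.6, 0.7]
width: 0.487
```

Call:
servo_tool --moves "0 0 0 0 0 0 60; 0 0 -10 0 0 0 60; 0 0 -40 0 0 0 80; 0 0 -77 0 0 0 91; 0 0 -77 0 0 0 91"

```text
time: 6.98
tool_pos: [0.6011, -0.1774, 0.2424]
tool_rot: [0.002, 0.959, 0.283, 0.005]
contact_force: [0.4, -0.1, 1.6]
width: 0.847
```

Call:
servo_tool --moves "0 0 0 0 0 0 91; 0 0 0 0 0 0 91; 0 0 0 0 0 0 91"

```text
time: 7.23
tool_pos: [0.6008, -0.1773, 0.2423]
tool_rot: [0.002, 0.959, 0.283, 0.005]
contact_force: [-0.7, -0.5, 0.1]
width: 0.995
```

Run:
```python
from h import *
from bench import ctrl
import cv2
s=ctrl.state();print(s["time"],s["tool_pos"],s["contact_force"],s["wrist_torque"])
r=ctrl.read_camera("wrist")
w,x,y,z=s["tool_rot"];M=np.eye(4);M[:3,:3]=Ro.from_quat([x,y,z,w]).as_matrix();M[:3,3]=s["tool_pos"]
np.savez("wr1.npz",f=r["frame"],K=r["intrinsics"],T=M@r["tool_from_camera"])
f=r["frame"];cv2.imwrite("pics/wr1z.png",cv2.resize(f[90:290,180:340],None,fx=3,fy=3,interpolation=cv2.INTER_CUBIC))
```

```text
7.2333 [ 0.60082678 -0.17733801  0.2423155 ] [-0.70188688 -0.4728558   0.06029315] [-0.05364861  0.04980622 -0.02502171]
```

View pics/wr1z.png

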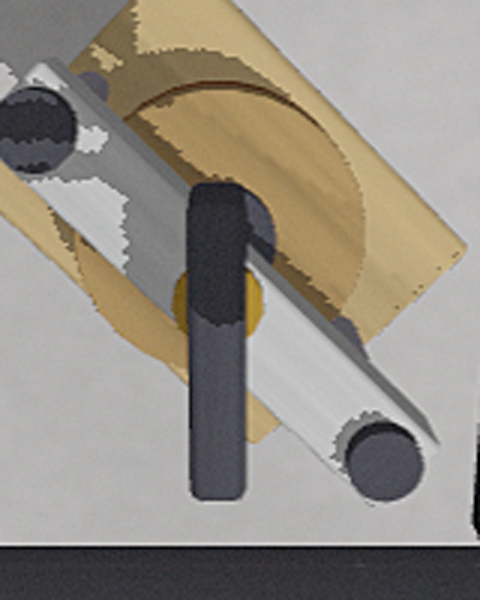

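The handle is free and runs vertically at image x≈217 (y 184–499). The nuts are at (37,130) and (385,461), and the collar is behind the bar. I'll measure the angle.

Run:
```python
from h import *
def t(u,v,z): return ray("wr1.npz",(u+.5)/3-.5+180,(v+.5)/3-.5+90,z)
g=lambda a:np.degrees(np.arctan2(a[1],a[0]))
a,b=t(218,214,.18),t(217.5,498,.18);bar=g(a-b);print((a+b)/2,np.linalg.norm(a-b),bar)
a,b=t(37,130,.138),t(385,461,.138);y=g(a-b);print((a+b)/2,np.linalg.norm(a-b),y,"q=",bar-(y-90))
```

```text
[ 0.59614878 -0.17662     0.18      ] 0.0707529731091986 32.49271633923485
[ 0.59741956 -0.17606681  0.138     ] 0.13407921269810505 77.78435057768016 q= 44.708365761554695
```

That gives q ≈ 44.7°. I'll do a last check of the whole scene, then hand in.

Run:
```python
from bench import ctrl
import cv2,numpy as np
f=ctrl.read_camera("top")["frame"];cv2.imwrite("pics/top1.png",f)
o=np.load("top0.npz")["f"];print(np.abs(f.astype(int)-o)[155:225,90:200].mean())
```

```text
25.533463203463203
```

View pics/top1.png

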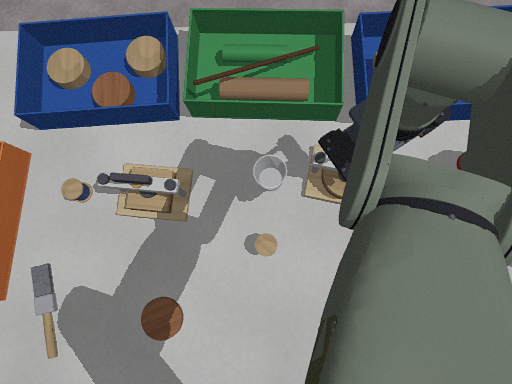

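The square press still sits at (130,180) with its handle unchanged. The image difference I printed comes from the arm's shadow. The gripper is clear of everything.

```bash
python3 -c "
from bench import ctrl
print(ctrl.hand_in())"
```

```text
the job is handed in; nothing more can be done
None
```

I tightened the round-block press until its screw bottomed, backed it off about 45°, and handed the job in with the gripper clear of everything.

- **Bottoming:** I gripped the T-handle once and turned it clockwise about 72°. The wrist torque rose from about 0.05 to 1.1 N m at the expected bottom angle.
- **Back-off:** after release, the wrist camera put the screw at about 44.7° from bottom, give or take about a degree. The force readings were near zero.
- **Square press:** I never touched it, and it looks the same in the last top view. A pixel comparison there differed (mean 25), which I put down to the arm's shadow falling near it. I judged the handle by eye.
- **Time:** the last reading before hand-in was about 7.3 s, and wrist forces stayed under about 6 N in every reading.

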